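Close the boiler tank's cleaning cover evenly

TASK

Tighten the tank's cover evenly. Two diagonal wing screws are already nipped (their washer tabs are swung a little clockwise); first turn each of the other two, whose tabs still point straight outwards, clockwise until the gasket bites: you feel the wing turn stiffly and its tab begins to turn with it. Then turn all four about 40 degrees further in cross order, each followed by its diagonal opposite, without crushing the gasket by going much further; leave the other things alone and let go at the end.

Things in the scene. Friction and masses are not known exactly. Their poses are not given: they have to be found in the camera images.
- tank: low steel water tank, fixed, 320 x 320 x 110 mm, turned any way; origin at the centre of its underside, z up. On its top a square cover (190 mm, upper face 126 mm above the table) on a black gasket, a brass dome (44 mm wide, 14 mm high) at its centre, four upright wing screws at x, y = +-65 mm, in the order a, b, c, d round the corners. Screws stay where they are left
- screw_a (a point): wing screw at the tank's +x +y corner, diagonal to screw_c. Point: on its upright axis at mid height of the black wing blade, 160 mm above the table; x along the blade (42 mm long, 9 thick, 26 high, same both ways round; neck under it 20 mm wide). Clockwise from above tightens, without sinking. Loose: 0.4 to 0.9 rad of free turning (0.05 N m), unseen, till the gasket bites, then about 0.3 N m
- screw_b (a point): wing screw at the tank's -x +y corner, diagonal to screw_d. Point: on its upright axis at mid height of the black wing blade, 160 mm above the table; x along the blade (42 mm long, 9 thick, 26 high, same both ways round; neck under it 20 mm wide). Clockwise from above tightens, without sinking. Already nipped: stiff from the start, about 0.3 N m
- screw_c (a point): wing screw at the tank's -x -y corner, diagonal to screw_a. Point: on its upright axis at mid height of the black wing blade, 160 mm above the table; x along the blade (42 mm long, 9 thick, 26 high, same both ways round; neck under it 20 mm wide). Clockwise from above tightens, without sinking. Loose: 0.4 to 0.9 rad of free turning (0.05 N m), unseen, till the gasket bites, then about 0.3 N m
- screw_d (a point): wing screw at the tank's +x -y corner, diagonal to screw_b. Point: on its upright axis at mid height of the black wing blade, 160 mm above the table; x along the blade (42 mm long, 9 thick, 26 high, same both ways round; neck under it 20 mm wide). Clockwise from above tightens, without sinking. Already nipped: stiff from the start, about 0.3 N m
- tab_a (a point): pointer tab of the brass washer under screw_a: point 30 mm from the axis, 134 mm above the table (washer top 135.5), x along the 9 mm wide tab, outwards (ends at 34 mm). At first it points away from the cover's centre (screw loose); still while the screw turns freely, clockwise with the wing once the gasket bites. 30 to 65 degrees of tab turn is tight, over 69 crushed
- tab_b (a point): pointer tab of the brass washer under screw_b: point 30 mm from the axis, 134 mm above the table (washer top 135.5), x along the 9 mm wide tab, outwards (ends at 34 mm). At first 20 to 32 degrees clockwise of straight away from the cover's centre (screw nipped); turns with the wing. 30 to 65 degrees more is tight, over 69 more crushed
- tab_c (a point): pointer tab of the brass washer under screw_c: point 30 mm from the axis, 134 mm above the table (washer top 135.5), x along the 9 mm wide tab, outwards (ends at 34 mm). At first it points away from the cover's centre (screw loose); still while the screw turns freely, clockwise with the wing once the gasket bites. 30 to 65 degrees of tab turn is tight, over 69 crushed
- tab_d (a point): pointer tab of the brass washer under screw_d: point 30 mm from the axis, 134 mm above the table (washer top 135.5), x along the 9 mm wide tab, outwards (ends at 34 mm). At first 20 to 32 degrees clockwise of straight away from the cover's centre (screw nipped); turns with the wing. 30 to 65 degrees more is tight, over 69 more crushed
- tumbler_tank: plain steel tumbler, 60 mm tall, 64 mm rim, standing on the tank top beside the cover on its +y side; origin at the centre of its underside; not to be disturbed
- spoon: steel spoon, 150 mm, lying on the tank top beside the cover on its -y side; not to be disturbed
- davara: steel bowl, 90 mm wide, 35 mm tall, right of the tank; origin at the centre of its underside; not to be disturbed
- tumbler_left: steel tumbler, 60 mm tall, 64 mm rim, left of the tank; origin at the centre of its underside; not to be disturbed
- tea_jar: amber glass jar, 80 mm wide, 130 mm tall, far right of the tank; origin at the centre of its underside; not to be disturbed
- mug: white mug, 76 mm wide, 80 mm tall, right of the tank; origin at the centre of its underside; not to be disturbed
- sugar_tin: aluminium tin, 90 mm wide, 110 mm tall, left of the tank; origin at the centre of its underside; not to be disturbed

How it is judged (in metres and radians):
On the way:
1. the gasket has bitten under both loose screws (their washer tabs have begun to turn) (distance of each of tab_a, tab_c from where it was at the start of the episode above 0.00075 m), for 0.2 s.
At the end, for the whole second after the job is handed in: All four washer tabs have been turned with their screws by 0.45 to 1.2 rad (26 to 69 degrees) from where they stood at the start, and the screws are released (distance of tab_a from where it was at the start of the episode between 0.01339 and 0.03388 m and distance of tab_b from where it was at the start of the episode between 0.01339 and 0.03388 m and distance of tab_c from where it was at the start of the episode between 0.01339 and 0.03388 m and distance of tab_d from where it was at the start of the episode between 0.01339 and 0.03388 m); the robot touches nothing.
It fails at once if a gasket corner crushed: a washer tab turned more than 1.2 rad (distance of any of tab_a, tab_b, tab_c, tab_d from where it was at the start of the episode above 0.03388 m).
It fails at once if uneven: a screw tightened (tab turned more than 0.42 rad) while the gasket has not yet bitten (tab turned less than 0.025 rad) under a loose one (distance of any of tab_a, tab_b, tab_c, tab_d from where it was at the start of the episode above 0.01251 m and distance of any of tab_a, tab_c from where it was at the start of the episode below 0.00075 m).
It fails at once if not in cross order: two neighbouring screws tight (0.45 rad) before either of the other two (below 0.42 rad) ((distance of each of tab_a, tab_b from where it was at the start of the episode above 0.01339 m and distance of each of tab_c, tab_d from where it was at the start of the episode below 0.01251 m) or (distance of each of tab_b, tab_c from where it was at the start of the episode above 0.01339 m and distance of each of tab_d, tab_a from where it was at the start of the episode below 0.01251 m) or (distance of each of tab_c, tab_d from where it was at the start of the episode above 0.01339 m and distance of each of tab_a, tab_b from where it was at the start of the episode below 0.01251 m) or (distance of each of tab_d, tab_a from where it was at the start of the episode above 0.01339 m and distance of each of tab_b, tab_c from where it was at the start of the episode below 0.01251 m)).
It fails at once if a bystander moved more than 20 mm (distance of any of tumbler_tank, spoon, davara, tumbler_left, tea_jar, mug, sugar_tin from where it was at the start of the episode above 0.02 m).
It also fails if it takes over 69 s, if anything falls off the work surface, if the arm or the gripper's body presses on something with over 40 N, if the wrist force passes 120 N, or if a joint passes its speed limit or range.

ROBOT

A 6-joint arm with a two-finger parallel gripper is mounted at the origin on the work surface. World frame = base frame: x ahead of the robot, y to its left, z up, the work surface at z = 0. Lengths are in m, angles in degrees, forces in N, time in s.
With the tool pointing down it reaches from about 0.275 to 0.825 m from the base axis. Payload 5.2 kg.
Tool frame: the origin (TCP) lies at the very end of the fingers, on their centre line; the grasp point (between the pads) lies 19 mm behind it (manip.pinch_z is the distance from the TCP to the grasp point, in m); z points along the fingers, y is the line along which they close (so a half turn about z gives the same grasp; the last joint's range is limited). The gripper opens to 93 mm and grips with 3 to 60 N. Pads are 15 mm wide; open, the fingers measure 128 mm over their backs; the gripper's body (75 mm by 188 mm) begins 65 mm behind the grasp point.
Start: joints at [56.792, 14.817, 87.949, -0, 77.235, -11.62], TCP at [0.202, 0.511, 0.219] pointing down, gripper open.
Joint ranges: [-179.93, 179.93], [-52.35, 119.4], [10.71, 147.94], [-69.91, 249.91], [12.55, 155.21], [-178.61, 178.61]. Speed limits (degrees/s): [147.25, 147.25, 180, 180, 180, 180].

INTERFACE

Orientations are given as [roll, pitch, yaw] about the fixed x, y, z axes, in that order (R = Rz(yaw) Ry(pitch) Rx(roll)).
In Python, from bench import manip, eyes gives the robot as it stands.
- The arm moves only by the tool play_rows, never from a script. Its argument "plan" is a list that holds one entry, the list of rows, each a list of 7 numbers: the gripper command: -1 is shut, 1 is fully open, values between are in proportion, then the shift along the tool's x, y, z in cm, then the turn, a rotation vector about the tool's x, y, z in rad. A call has 1 to 12 rows; each row is the pose to reach, as a shift and turn from the pose commanded when the call began, along the tool's axes at that moment; what a row does not reach only later rows make up. A row lasts 1/12 s, in which the tool goes at most 41.7 mm and 7.16 degrees, less where a joint would pass 70% of its speed; a pose out of reach is approached as far as the arm can. A call with a gripper value outside its range is refused whole. The fingers move at their own pace and stop on an object; the grip force is fixed at half the most. Time passes only in rows, so rows that repeat a pose let the fingers close. It gives the time, the measured TCP pose, the force, the opening and the grip force at its end, in the units of the state.
- manip.sense(): the state, without advancing time (a new reading comes with each control period).
- eyes.read_camera(name): name is "side" or "top" or "wrist"; returns a dict with "pixels" (384x512x3 uint8, red, green, blue), "intrinsics" (3x3 intrinsics, pixels), "extrinsics" (4x4, takes a point from camera to world coordinates). Camera axes: x right, y up, looking along -z (the intrinsics and any distortion apply to the point x, -y, -z); pixel columns grow to the right and rows downward; lengths in m; the calibration is good to about 2 mm. A picture is of the moment at which its call begins. There is no depth.
- manip.finish_job(): hands the job in; it is judged then, once.
The state is a dict: "t": time; "joint_positions": joint angles; "joint_velocities": joint speeds; "joint_efforts": joint torques, N m; "tcp_pos": TCP position; "tcp_rot": TCP orientation; "force": force on the tool from outside, world axes, zero at the start; "torque": the same for the moment, N m; "opening": opening from 0.0 (shut) to 1.0 (fully open); "finger_force": force on a finger pad.
Only numpy, scipy, OpenCV 4.12 (cv2) and the standard library are available. Lean on these libraries where they do the work, as an engineer would, in place of code of your own. Each camera call takes 0.05 s, during which the arm holds its last target. There are 200 camera calls.

## Working session

There is one attempt and no reset: what is moved stays moved. The work goes in short steps, Python scripts to look and compute and a tool call to move; the robot and the scene stay as the last step left them, time stands still between calls to the robot, and variables do not carry over. Pictures are saved under pics/ and viewed, at most 10 in all, crops included, and the job is handed in when it is done.

Besides the shell and the picture viewer there is one more tool, called after "Emit:" by a JSON object that holds its "api" and its "payload". play_rows: Moves the arm, as the interface text tells. Its arguments: {"type":"object","properties":{"plan":{"type":"array","items":{"type":"array","items":{"type":"array","items":{"type":"number"}}}}},"required":["plan"]}

```bash
mkdir -p pics; ls; python3 - <<'E'
from bench import manip, eyes
import cv2, numpy as np
print(manip.sense())
for n in ["top","side"]:
    c=eyes.read_camera(n); print(n,c["intrinsics"],c["extrinsics"].round(4) if hasattr(c["extrinsics"],'round') else c["extrinsics"])
    cv2.imwrite(f"pics/{n}0.png",cv2.cvtColor(c["pixels"],cv2.COLOR_RGB2BGR))
E
```

```text
pics
{'t': 0.0, 'joint_positions': array([ 5.67911958e+01,  1.48599931e+01,  8.80102664e+01, -1.73989399e-03,
        7.72344869e+01, -1.16203474e+01]), 'joint_velocities': array([-0.02120844,  0.02902295, -0.01487724, -0.01570176,  0.0329779 ,
        0.07157225]), 'joint_efforts': array([-1.12086607e-03, -4.37313938e+01, -2.83995813e+01,  7.16565270e-02,
        4.11963207e-02, -1.64587086e-04]), 'tcp_pos': array([0.20205696, 0.51095559, 0.2178165 ]), 'tcp_rot': array([-1.79897059e+02, -1.94371873e-02,  1.58411912e+02]), 'force': array([ 0.41806993,  0.13025852, -0.24000221]), 'torque': array([-0.03385127, -0.0270055 , -0.02358914]), 'finger_force': 0.0, 'opening': 0.9985347736616034}
top [[480.86355413   0.         249.52455973]
 [  0.         480.86355413 195.74372512]
 [  0.           0.           1.        ]] [[-0.014   0.9954 -0.0953  0.3712]
 [-0.9997 -0.0156 -0.0163 -0.0102]
 [-0.0177  0.095   0.9953  1.6996]
 [ 0.      0.      0.      1.    ]]
side [[428.98848722   0.         255.33350441]
 [  0.         428.98848722 194.65086107]
 [  0.           0.           1.        ]] [[ 0.9101  0.3205 -0.2625  0.2001]
 [-0.4142  0.6883 -0.5956 -0.6773]
 [-0.0102  0.6508  0.7592  1.017 ]
 [ 0.      0.      0.      1.    ]]
```

View pics/top0.png

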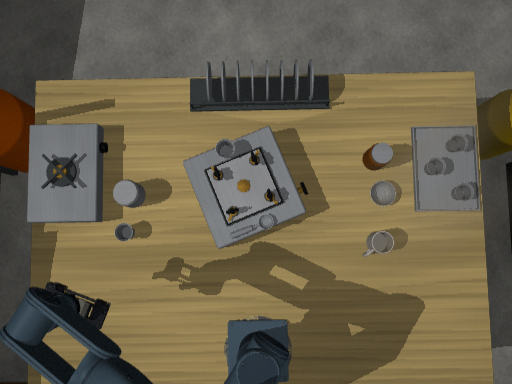

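```bash
cat > h.py <<'E'
from bench import manip, eyes
import cv2, numpy as np
def cam(n):
    c=eyes.read_camera(n); return np.array(c["pixels"]),np.array(c["intrinsics"]),np.array(c["extrinsics"])
def ray(K,E,u,v,z):
    d=E[:3,:3]@np.array([(u-K[0,2])/K[0,0],-(v-K[1,2])/K[1,1],-1]); o=E[:3,3]
    return o+d*(z-o[2])/d[2]
def proj(K,E,P):
    p=E[:3,:3].T@(np.asarray(P)-E[:3,3]); return np.array([K[0,2]+K[0,0]*p[0]/-p[2],K[1,2]-K[1,1]*p[1]/-p[2]])
def save(n,im): cv2.imwrite(n,cv2.cvtColor(im,cv2.COLOR_RGB2BGR))
E
python3 - <<'E'
from h import *
t=cv2.imread("pics/top0.png")[120:250,180:310]; s=cv2.imread("pics/side0.png")
im=cv2.resize(t,(598,598),interpolation=cv2.INTER_CUBIC); cv2.imwrite("pics/top0z.png",im)
p,K,E=cam("top")
# black gasket ring / cover: bright quad inside dark outline
hsv=cv2.cvtColor(p,cv2.COLOR_RGB2HSV)
r=hsv[120:250,180:310]
br=cv2.inRange(r,(12,120,60),(35,255,255))
n,l,st,ce=cv2.connectedComponentsWithStats(br)
for i in range(1,n):
    if st[i,4]>3: print(st[i],ce[i]+[180,120],ray(K,E,*(ce[i]+[180,120]),.135).round(4))
dk=cv2.inRange(r,(0,0,0),(180,255,45))
n,l,st,ce=cv2.connectedComponentsWithStats(dk)
for i in range(1,n):
    if st[i,4]>8: print('dark',st[i],ce[i]+[180,120])
    if st[i,4]>150:
        c,_=cv2.findContours((l==i).astype('u1'),0,2); b=cv2.boxPoints(cv2.minAreaRect(c[0]))+[180,120]
        print([ray(K,E,*q,.118).round(4) for q in b])
E
```

```text
[96 11  3  3  4] [276.75 132.  ] [ 0.7313 -0.0776  0.135 ]
[75 30  4  7 14] [256.71428571 153.        ] [ 0.6621 -0.0103  0.135 ]
[70 38  5  6 15] [251.6        161.06666667] [0.6354 0.007  0.135 ]
[31 47  4  5 11] [212.54545455 168.54545455] [0.6127 0.1359 0.135 ]
[40 52  2  6  7] [220.57142857 174.71428571] [0.5918 0.1096 0.135 ]
[34 55  4  4  8] [215.125 176.75 ] [0.5854 0.1276 0.135 ]
[ 57  60  13  12 125] [243.352 185.4  ] [0.5553 0.0352 0.135 ]
[117  65   7   9  34] [299.82352941 189.73529412] [ 0.5381 -0.1492  0.135 ]
[85 73  5  7 13] [266.69230769 196.84615385] [ 0.5164 -0.0406  0.135 ]
[92 75  6 10 22] [274.40909091 200.31818182] [ 0.5046 -0.0656  0.135 ]
[48 92  9  9 29] [231.4137931  215.72413793] [0.4564 0.0753 0.135 ]
dark [ 78  28  26  57 125] [271.288 175.768]
dark [51 30 28 15 81] [249.91358025 156.81481481]
dark [34 46  7 14 53] [216.71698113 172.9245283 ]
dark [ 25  48  70  57 125] [230.456 203.128]
dark [120  62   8  13  45] [303.55555556 187.97777778]
dark [87 69  6 13 47] [269.46808511 194.76595745]
dark [46 88 13  6 51] [232.15686275 210.52941176]
```

View pics/top0z.png

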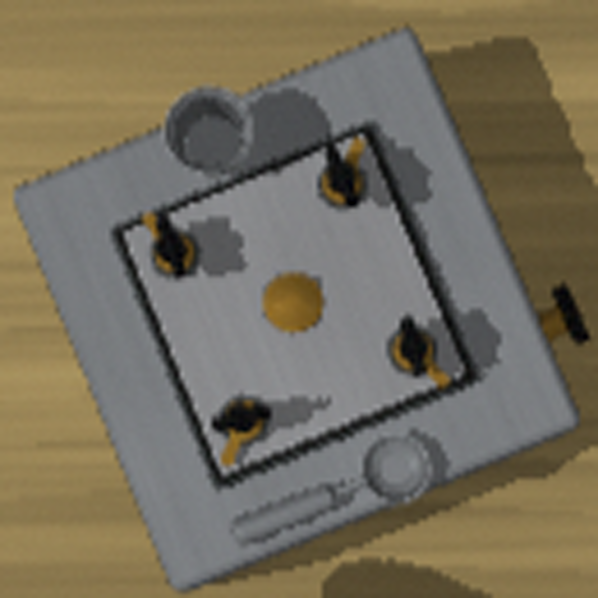

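Emit:
{"api": "play_rows", "payload": {"plan": [[[1,-3.5,-2.0,-2,0,0,0],[1,-7,-4,-4,0,0,0],[1,-10.5,-6.2,-6,0,0,0],[1,-14,-8.5,-8,0,0,0],[1,-17.5,-10.5,-9,0,0,0],[1,-21,-12.7,-10,0,0,0],[1,-24.5,-14.9,-11,0,0,0],[1,-28,-17,-11.5,0,0,0],[1,-31.5,-19.2,-12,0,0,0],[1,-35,-21.4,-12.5,0,0,0],[1,-38,-23.5,-13,0,0,0],[1,-41,-25.5,-13,0,0,0]]]}}

```text
t: 1.15
tcp_pos: [0.4874, 0.1264, 0.3493]
tcp_rot: [180.0, 0.1, 158.4]
force: [0.3, 0.8, 0.3]
opening: 1.002
finger_force: 0.0
```

Emit:
{"api": "play_rows", "payload": {"plan": [[[1,-3.3,-2.0,0,0,0,0],[1,-6.5,-4,0,0,0,0],[1,-9.3,-5.8,0,0,0,0],[1,-9.3,-5.8,0,0,0,0]]]}}

```text
t: 1.48
tcp_pos: [0.5542, 0.0348, 0.3467]
tcp_rot: [-179.9, -0.0, 158.1]
force: [-0.3, 0.9, -1.0]
opening: 1.0
finger_force: 0.0
```

```bash
python3 - <<'E'
from h import *
s=manip.sense(); print(s['t'],s['tcp_pos'],s['tcp_rot'],s['joint_positions'])
p,K,E=cam("wrist"); np.savez("w1.npz",p=p,K=K,E=E); save("pics/w1.png",p); print(K,E.round(4))
E
```

```text
1.4833 [0.55422784 0.03483225 0.34665911] [-1.79860372e+02 -2.57906245e-02  1.58100046e+02] [ -7.82585577  12.49390248  73.45079283  -0.12949851  94.11426492
 -75.93515732]
[[294.32724881   0.         255.62224806]
 [  0.         294.32724881 193.4114205 ]
 [  0.           0.           1.        ]] [[ 0.3729 -0.8937 -0.2495  0.4847]
 [ 0.9279  0.3582  0.1036  0.0643]
 [-0.0032 -0.2702  0.9628  0.5121]
 [ 0.      0.      0.      1.    ]]
```

View pics/w1.png

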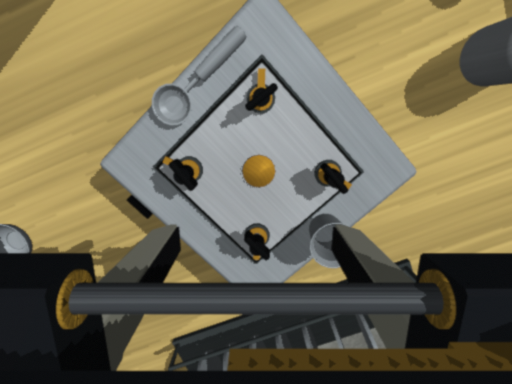

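```bash
cat >> h.py <<'E'
def warp(im,K,E,z,c,half,mm=0.5):
    """top-down patch, centre c, rows=+x down? : col = y, row = x (mm px)"""
    n=int(2*half/mm*1000); g=(np.arange(n)-n/2+.5)*mm/1000
    X,Y=np.meshgrid(c[0]+g,c[1]+g,indexing='ij')
    P=np.stack([X,Y,np.full_like(X,z)],-1)-E[:3,3]; q=P@E[:3,:3]
    u=K[0,2]+K[0,0]*q[...,0]/-q[...,2]; v=K[1,2]-K[1,1]*q[...,1]/-q[...,2]
    return cv2.remap(im,u.astype('f4'),v.astype('f4'),cv2.INTER_LINEAR)
def foot(p,K,E,c,half=.035,thr=50,mm=0.5):
    """blade footprint: xy where whole upright segment is dark; returns centre, blade yaw deg, size mm"""
    m=None
    for z in np.linspace(.149,.172,6):
        g=warp(p,K,E,z,c,half,mm).max(-1)<thr
        m=g if m is None else m&g
    n,l,st,ce=cv2.connectedComponentsWithStats(m.astype('u1'))
    if n<2: return None
    i=1+np.argmax(st[1:,4]); r,cc=np.nonzero(l==i)
    xy=np.stack([r,cc],1)*mm/1000+mm/2000-half+np.array(c)[:2]
    mu=xy.mean(0); w,V=np.linalg.eigh(np.cov((xy-mu).T)); d=V[:,1]
    return mu, np.degrees(np.arctan2(d[1],d[0]))%180, np.sqrt(w[::-1]*12)*1000
E
python3 - <<'E'
from h import *
d=np.load("w1.npz"); p,K,E=d['p'],d['K'],d['E']
hsv=cv2.cvtColor(p,cv2.COLOR_RGB2HSV)
br=cv2.inRange(hsv,(10,110,60),(30,255,255)); br[255:]=0
n,l,st,ce=cv2.connectedComponentsWithStats(br)
for i in range(1,n):
    if 20<st[i,4]<3000: print(st[i],ce[i].round(1),ray(K,E,*ce[i],.135).round(4))
t=cv2.cvtColor(cv2.imread("pics/top0.png"),cv2.COLOR_BGR2RGB); _,Kt,Et=cam("top")
px=dict(a=(257,240),b=(332,176),c=(262,97),d=(183,172))
pt=dict(a=(254.2,158),b=(217,173.5),c=(232,210.5),d=(269.5,195))
for k in px:
    w=ray(K,E,*px[k],.16); print(k,w[:2].round(4),ray(Kt,Et,*pt[k],.16)[:2].round(4))
    for th in (35,50,65):
        print('  ',th,[np.round(x,4) for x in foot(p,K,E,w,thr=th) or []], [np.round(x,4) for x in foot(t,Kt,Et,w,thr=th) or []])
E
```

```text
[249  69  17  31 189] [258.8  82.1] [0.4548 0.0792 0.135 ]
[255  94  18  17  95] [265.2 104.5] [0.4817 0.0768 0.135 ]
[243 155  32  32 790] [258.4 170.6] [0.5551 0.0386 0.135 ]
[162 156  11   9  61] [166.6 160.2] [ 0.4983 -0.0663  0.135 ]
[181 159  19  20 160] [192.3 166.8] [ 0.5186 -0.0393  0.135 ]
[327 163  13   9  55] [333.2 166.3] [0.586  0.1306 0.135 ]
[318 168   9  16  75] [321.1 175.8] [0.5921 0.1122 0.135 ]
[344 181   7   8  40] [347.  184.2] [0.6156 0.1403 0.135 ]
[250 227  17  16 127] [259.3 232.3] [0.6361 0.0077 0.135 ]
[178 240  19  15 130] [185.3 249.5] [ 0.6216 -0.0987  0.135 ]
a [0.635  0.0046] [ 0.6411 -0.0019]
   35 [array([0.6399, 0.0017]), np.float64(22.8775), array([30.7082, 12.6652])] [array([ 0.6413, -0.0008]), np.float64(23.7239), array([35.3351, 11.625 ])]
   50 [array([0.6397, 0.0016]), np.float64(22.5225), array([32.703 , 13.4372])] [array([ 0.6419, -0.0007]), np.float64(23.932), array([38.8238, 13.4773])]
   65 [array([0.6393, 0.0014]), np.float64(20.864), array([35.213 , 14.2987])] [array([ 0.6417, -0.0025]), np.float64(29.7432), array([41.7069, 18.5195])]
[... 808 characters left out ...]
8254), array([34.2644, 13.6136])]
   65 [array([0.4731, 0.0728]), np.float64(106.6487), array([35.1975, 15.1555])] [array([0.4722, 0.0704]), np.float64(100.4381), array([36.1461, 16.4441])]
d [ 0.5179 -0.0456] [ 0.5199 -0.0493]
   35 [array([ 0.5202, -0.0461]), np.float64(14.7299), array([30.5386, 12.699 ])] [array([ 0.5205, -0.0491]), np.float64(14.8433), array([28.8012, 12.083 ])]
   50 [array([ 0.5202, -0.0462]), np.float64(14.588), array([32.0341, 13.4104])] [array([ 0.5205, -0.0493]), np.float64(14.6611), array([31.5201, 13.9369])]
   65 [array([ 0.5202, -0.0463]), np.float64(14.5155), array([33.0268, 14.2088])] [array([ 0.5204, -0.0506]), np.float64(18.3679), array([32.3901, 19.2117])]
```

Emit:
{"api": "play_rows", "payload": {"plan": [[[-0.1,1.0,0,1.5,0,0,0.11],[-0.1,2.0,0,3,0,0,0.22],[-0.1,3.0,0.1,4.5,0,0,0.33],[-0.1,4.0,0.2,6,0,0,0.44],[-0.1,5.0,0.2,7.5,0,0,0.55],[-0.1,6.2,0.3,9,0,0,0.66],[-0.1,7.5,0.3,10.5,0,0,0.78],[-0.1,8.5,0.4,12,0,0,0.89],[-0.1,9.0,0.4,12.5,0,0,0.927],[-0.1,9.0,0.4,12.5,0,0,0.927],[-0.1,9.0,0.4,12.5,0,0,0.927]]]}}

```text
t: 2.5
tcp_pos: [0.4686, 0.0782, 0.2239]
tcp_rot: [180.0, -0.0, 105.5]
force: [0.7, 0.7, -0.3]
opening: 0.452
finger_force: 0.0
```

```bash
python3 - <<'E'
from h import *
s=manip.sense(); print(s['t'],s['tcp_pos'],s['tcp_rot'],s['opening'],s['joint_positions'][5],s['torque'])
p,K,E=cam("wrist"); print(foot(p,K,E,(.4725,.072)))
save("pics/w2.png",p)
E
```

```text
2.5 [0.46862622 0.07817618 0.223902  ] [ 1.79976197e+02 -4.59763944e-03  1.05498686e+02] 0.45184247229421737 -19.526957906169063 [-4.04461506e-02 -7.67111198e-05 -1.19328344e-02]
(array([0.47208936, 0.07518986]), np.float64(104.27714781342208), array([34.34258459, 13.29647788]))
```

View pics/w2.png

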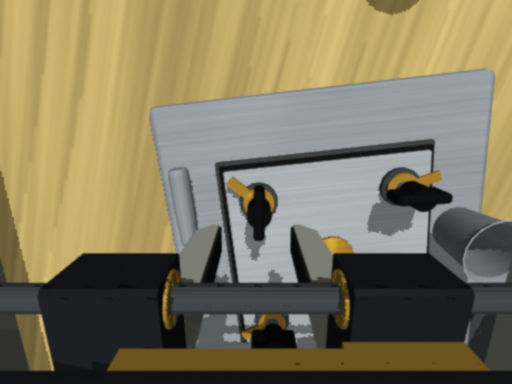

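Emit:
{"api": "play_rows", "payload": {"plan": [[[-0.1,-0.5,0.2,1,0,0,0],[-0.1,-0.5,0.2,3.5,0,0,0],[-0.1,-0.5,0.2,6,0,0,0],[-0.1,-0.5,0.2,7.1,0,0,0],[-0.1,-0.5,0.2,7.1,0,0,0],[-0.7,-0.5,0.2,7.1,0,0,0],[-1,-0.5,0.2,7.1,0,0,0],[-1,-0.5,0.2,7.1,0,0,0],[-1,-0.5,0.2,7.1,0,0,0],[-1,-0.5,0.2,7.1,0,0,0]]]}}

```text
t: 3.38
tcp_pos: [0.4732, 0.0726, 0.1533]
tcp_rot: [179.9, 0.0, 105.3]
force: [-0.2, -0.3, 0.2]
opening: 0.144
finger_force: 0.0
```

```bash
cat > s.py <<'E'
from h import *
s=manip.sense(); print(s['t'],s['tcp_pos'].round(4),s['tcp_rot'].round(2),'op',round(s['opening'],3),'j6',s['joint_positions'][5].round(2),'F',s['force'].round(2),'T',s['torque'].round(3),'e6',s['joint_efforts'][5].round(3))
E
python3 s.py
```

```text
3.3833 [0.4732 0.0726 0.1533] [1.7991e+02 3.0000e-02 1.0531e+02] op 0.144 j6 -19.96 F [-0.25 -0.26  0.2 ] T [0.003 0.05  0.011] e6 -0.002
```

Emit:
{"api": "play_rows", "payload": {"plan": [[[-1,0,0,0,0,0,0],[-1,0,0,0,0,0,0],[-1,0,0,0,0,0,0],[-1,0,0,0,0,0,0.1],[-1,0,0,0,0,0,0.2],[-1,0,0,0,0,0,0.3],[-1,0,0,0,0,0,0.35]]]}}

```text
t: 3.97
tcp_pos: [0.4725, 0.0726, 0.1531]
tcp_rot: [180.0, 0.0, 85.0]
force: [-2.5, 0.4, 5.9]
opening: 0.094
finger_force: 30.0
```

```bash
python3 s.py
```

```text
3.9667 [0.4725 0.0726 0.1531] [1.7998e+02 2.0000e-02 8.4970e+01] op 0.094 j6 0.39 F [-2.52  0.45  5.91] T [-0.206  0.511  0.093] e6 -0.078
```

Emit:
{"api": "play_rows", "payload": {"plan": [[[-1,0,0,0,0,0,0.08],[-1,0,0,0,0,0,0.16],[-1,0,0,0,0,0,0.16]]]}}

```text
t: 4.22
tcp_pos: [0.4724, 0.0726, 0.1531]
tcp_rot: [180.0, 0.0, 75.8]
force: [-2.9, -1.1, 6.4]
opening: 0.093
finger_force: 30.0
```

```bash
python3 s.py
```

```text
4.2167 [0.4724 0.0726 0.1531] [1.800e+02 2.000e-02 7.585e+01] op 0.093 j6 9.51 F [-2.86 -1.12  6.35] T [-0.223  0.586 -0.081] e6 0.996
```

Emit:
{"api": "play_rows", "payload": {"plan": [[[-1,0,0,0,0,0,0.0],[-1,0,0,0,0,0,0]]]}}

```text
t: 4.38
tcp_pos: [0.4724, 0.0726, 0.1531]
tcp_rot: [180.0, 0.0, 76.1]
force: [-2.6, -0.5, 6.4]
opening: 0.094
finger_force: 30.0
```

```bash
python3 s.py
```

```text
4.3833 [0.4724 0.0726 0.1531] [1.800e+02 2.000e-02 7.608e+01] op 0.094 j6 9.27 F [-2.62 -0.52  6.37] T [-0.176  0.587 -0.038] e6 -0.034
```

Emit:
{"api": "play_rows", "payload": {"plan": [[[-1,0,0,0,0,0,0.05],[-1,0,0,0,0,0,0.1],[-1,0,0,0,0,0,0.15]]]}}

```text
t: 4.63
tcp_pos: [0.4723, 0.0726, 0.1531]
tcp_rot: [-180.0, 0.0, 67.4]
force: [-3.3, -0.7, 7.3]
opening: 0.095
finger_force: 30.0
```

```bash
python3 s.py
```

```text
4.6333 [0.4723 0.0726 0.1531] [-1.7999e+02  2.0000e-02  6.7360e+01] op 0.095 j6 18.0 F [-3.33 -0.74  7.28] T [-0.228  0.732  0.051] e6 -0.745
```

Emit:
{"api": "play_rows", "payload": {"plan": [[[-1,0,0,0,0,0,0.05],[-1,0,0,0,0,0,0.1],[-1,0,0,0,0,0,0.15]]]}}

```text
t: 4.88
tcp_pos: [0.4722, 0.0727, 0.153]
tcp_rot: [-180.0, 0.0, 58.8]
force: [-2.7, 0.2, 7.3]
opening: 0.097
finger_force: 30.0
```

```bash
python3 s.py
```

```text
4.8833 [0.4722 0.0727 0.153 ] [-1.7998e+02  2.0000e-02  5.8770e+01] op 0.097 j6 26.59 F [-2.74  0.19  7.33] T [-0.102  0.778  0.088] e6 -0.737
```

Emit:
{"api": "play_rows", "payload": {"plan": [[[-1,0,0,0,0,0,0.05],[-1,0,0,0,0,0,0.1],[-1,0,0,0,0,0,0.15]]]}}

```text
t: 5.13
tcp_pos: [0.4721, 0.0727, 0.1531]
tcp_rot: [-180.0, 0.0, 50.2]
force: [-2.8, -0.5, 7.2]
opening: 0.096
finger_force: 30.1
```

```bash
python3 s.py; python3 - <<'E'
from h import *
p,K,E=cam("top"); save("pics/t2.png",cv2.resize(p[140:235,190:300],None,fx=5,fy=5,interpolation=cv2.INTER_CUBIC))
E
```

```text
5.1333 [0.4721 0.0727 0.1531] [-1.7998e+02  3.0000e-02  5.0200e+01] op 0.096 j6 35.17 F [-2.76 -0.47  7.25] T [-0.042  0.791  0.267] e6 -0.506
```

View pics/t2.png

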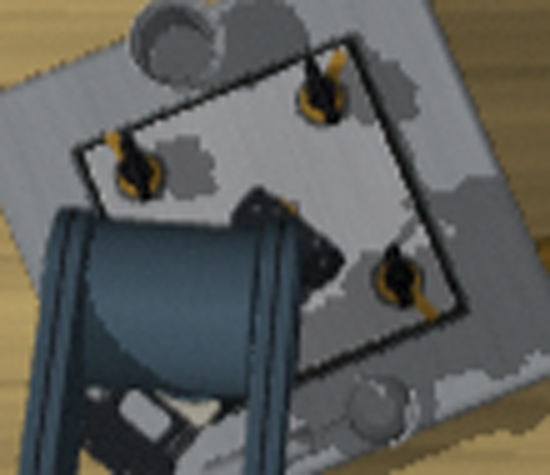

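Emit:
{"api": "play_rows", "payload": {"plan": [[[-1,0,0,0,0,0,0.08],[-1,0,0,0,0,0,0.08],[-0.6,0,0,0,0,0,0.08],[-0.1,0,0,0,0,0,0.08],[-0.1,0,0,0,0,0,0.08],[-0.1,0,0,0,0,0,0.08],[-0.1,0,0,-2.5,0,0,0.08],[-0.1,0,0,-6,0,0,0.08],[-0.1,0,0,-10,0,0,0.08],[-0.1,0,0,-11,0,0,0.08],[-0.1,0,0,-11,0,0,0.08]]]}}

```text
t: 6.1
tcp_pos: [0.4748, 0.0726, 0.266]
tcp_rot: [179.7, -0.3, 45.7]
force: [0.1, -0.6, 0.2]
opening: 0.451
finger_force: 0.0
```

```bash
python3 s.py; python3 - <<'E'
from h import *
p,K,E=cam("wrist"); save("pics/w3.png",p); np.savez("w3.npz",p=p,K=K,E=E)
for k,c in dict(a=(.6405,.0005),b=(.593,.1208),c=(.4725,.072),d=(.5203,-.0477)).items(): print(k,proj(K,E,[*c,.16]).round(),foot(p,K,E,c))
E
```

```text
6.1 [0.4748 0.0726 0.266 ] [179.66  -0.28  45.72] op 0.451 j6 39.63 F [ 0.12 -0.59  0.18] T [-0.049  0.079 -0.012] e6 -0.002
a [443. 125.] (array([0.64008675, 0.00233968]), np.float64(22.86706452723115), array([32.00848928, 14.23597309]))
b [315.  61.] (array([0.59226544, 0.12203483]), np.float64(21.179566416210633), array([34.57281173, 13.95373731]))
c [254. 195.] (array([0.47314144, 0.07495256]), np.float64(45.856456607405626), array([33.83482806, 13.36757191]))
d [371. 245.] (array([ 0.50751331, -0.06038693]), np.float64(40.461412423617446), array([49.12543454, 44.7939173 ]))
```

View pics/w3.png

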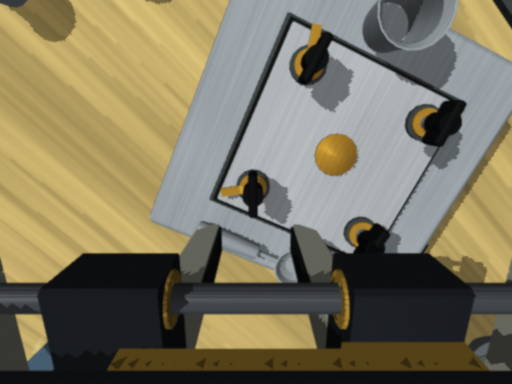

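```bash
cat >> h.py <<'E'
S=dict(a=(.6405,.0010),b=(.593,.1212),c=(.4725,.073),d=(.5203,-.0475))
def tab(p,K,E,c,mm=.5,half=.045):
    """yaw of washer tab: brass 24-36 mm from axis at z .135"""
    w=warp(p,K,E,.135,c,half,mm); h=cv2.cvtColor(w,cv2.COLOR_RGB2HSV)
    m=cv2.inRange(h,(10,110,60),(30,255,255))>0
    n=m.shape[0]; g=(np.arange(n)-n/2+.5)*mm; X,Y=np.meshgrid(g,g,indexing='ij'); r=np.hypot(X,Y)
    k=m&(r>22)&(r<36); return np.degrees(np.arctan2(Y[k].mean(),X[k].mean())),k.sum()
E
python3 - <<'E'
from h import *
for f in("w1","w3"):
    d=np.load(f+".npz")
    print(f,{k:tab(d['p'],d['K'],d['E'],S[k]) for k in S})
E
```

```text
w1 {'a': (np.float64(-21.726976801030943), np.int64(320)), 'b': (np.float64(40.02428850535079), np.int64(296)), 'c': (np.float64(154.57138746350796), np.int64(403)), 'd': (np.float64(-139.49909378897192), np.int64(414))}
w3 {'a': (np.float64(nan), np.int64(0)), 'b': (np.float64(38.118952238496995), np.int64(489)), 'c': (np.float64(142.43239358292482), np.int64(469)), 'd': (np.float64(nan), np.int64(0))}h.py:36: RuntimeWarning: Mean of empty slice.
  k=m&(r>22)&(r<36); return np.degrees(np.arctan2(Y[k].mean(),X[k].mean())),k.sum()
  ret = ret.dtype.type(ret / rcount)
```

Emit:
{"api": "play_rows", "payload": {"plan": [[[-0.1,1.3,3.3,0.5,0,0,0.08],[-0.1,2.6,6.6,1,0,0,0.16],[-0.1,3.9,10,2,0,0,0.24],[-0.1,5.2,13.5,3,0,0,0.32],[-0.1,6.4,16.8,4,0,0,0.396],[-0.1,6.4,16.8,4.4,0,0,0.396],[-0.1,6.4,16.8,4.4,0,0,0.396],[-0.1,6.4,16.8,4.4,0,0,0.396]]]}}

```text
t: 6.82
tcp_pos: [0.6359, 0.0016, 0.2158]
tcp_rot: [-179.8, 0.2, 23.1]
force: [0.2, 0.3, 0.1]
opening: 0.454
finger_force: 0.0
```

```bash
cat > f.py <<'E'
from h import *
import sys
k=sys.argv[1]; exec(open('s.py').read().split('\n',1)[1])
p,K,E=cam("wrist"); print(foot(p,K,E,S[k]),tab(p,K,E,S[k]))
y=np.radians(s['tcp_rot'][2]); d=np.array(S[k])-s['tcp_pos'][:2]
print('need tool x,y,z cm',(100*d@[np.cos(y),np.sin(y)]).round(2),(100*d@[np.sin(y),-np.cos(y)]).round(2),100*(s['tcp_pos'][2]-.153))
E
python3 f.py a
```

```text
6.8167 [0.6359 0.0016 0.2158] [-179.82    0.25   23.07] op 0.454 j6 57.03 F [0.16 0.32 0.09] T [-0.043  0.127 -0.026] e6 0.02
(array([0.64234129, 0.00210173]), np.float64(22.952071499484788), array([33.19126016, 13.27376879])) (np.float64(-21.06551740212682), np.int64(444))
need tool x,y,z cm 0.4 0.24 6.284710686541669
```

Emit:
{"api": "play_rows", "payload": {"plan": [[[-0.1,0.4,0.2,1.5,0,0,0],[-0.1,0.4,0.2,4.5,0,0,0],[-0.1,0.4,0.2,6.2,0,0,0],[-0.1,0.4,0.2,6.2,0,0,0],[-0.7,0.4,0.2,6.2,0,0,0],[-1,0.4,0.2,6.2,0,0,0],[-1,0.4,0.2,6.2,0,0,0],[-1,0.4,0.2,6.2,0,0,0],[-1,0.4,0.2,6.2,0,0,0],[-1,0.4,0.2,6.2,0,0,0],[-1,0.4,0.2,6.2,0,0,0],[-1,0.4,0.2,6.2,0,0,0]]]}}

```text
t: 7.87
tcp_pos: [0.6424, 0.0011, 0.1575]
tcp_rot: [180.0, -0.1, 23.0]
force: [-0.8, 1.4, 6.2]
opening: 0.092
finger_force: 30.0
```

```bash
python3 s.py
```

```text
7.8667 [0.6424 0.0011 0.1575] [ 1.7998e+02 -7.0000e-02  2.3030e+01] op 0.092 j6 57.12 F [-0.81  1.44  6.17] T [0.254 0.425 0.07 ] e6 0.031
```

Emit:
{"api": "play_rows", "payload": {"plan": [[[-1,0,0,0,0,0,0.1],[-1,0,0,0,0,0,0.2],[-1,0,0,0,0,0,0.25],[-1,0,0,0,0,0,0.3],[-1,0,0,0,0,0,0.35],[-1,0,0,0,0,0,0.4]]]}}

```text
t: 8.37
tcp_pos: [0.6424, 0.0008, 0.1575]
tcp_rot: [180.0, -0.1, -0.0]
force: [-0.2, 0.6, 4.9]
opening: 0.09
finger_force: 30.0
```

```bash
python3 s.py
```

```text
8.3667 [0.6424 0.0008 0.1575] [ 1.7997e+02 -8.0000e-02 -3.0000e-02] op 0.09 j6 80.18 F [-0.21  0.55  4.88] T [0.036 0.36  0.014] e6 -0.74
```

Emit:
{"api": "play_rows", "payload": {"plan": [[[-1,0,0,0,0,0,0.05],[-1,0,0,0,0,0,0.1],[-1,0,0,0,0,0,0.15]]]}}

```text
t: 8.62
tcp_pos: [0.6424, 0.0006, 0.1575]
tcp_rot: [180.0, -0.1, -8.6]
force: [-0.4, 0.3, 5.5]
opening: 0.093
finger_force: 30.0
```

```bash
python3 s.py
```

```text
8.6167 [6.424e-01 6.000e-04 1.575e-01] [ 1.7997e+02 -9.0000e-02 -8.6300e+00] op 0.093 j6 88.77 F [-0.42  0.32  5.52] T [0.027 0.35  0.086] e6 -0.74
```

Emit:
{"api": "play_rows", "payload": {"plan": [[[-1,0,0,0,0,0,0.05],[-1,0,0,0,0,0,0.1],[-1,0,0,0,0,0,0.15]]]}}

```text
t: 8.87
tcp_pos: [0.6424, 0.0005, 0.1574]
tcp_rot: [180.0, -0.1, -17.2]
force: [-1.0, -1.1, 6.0]
opening: 0.094
finger_force: 30.1
```

```bash
python3 s.py
```

```text
8.8667 [6.424e-01 5.000e-04 1.574e-01] [ 1.7997e+02 -8.0000e-02 -1.7190e+01] op 0.094 j6 97.34 F [-1.02 -1.12  5.98] T [-0.095  0.414  0.252] e6 -0.508
```

Emit:
{"api": "play_rows", "payload": {"plan": [[[-1,0,0,0,0,0,0.1],[-1,0,0,0,0,0,0.2],[-1,0,0,0,0,0,0.3],[-1,0,0,0,0,0,0.4],[-1,0,0,0,0,0,0.5],[-1,0,0,0,0,0,0.6],[-1,0,0,0,0,0,0.67],[-1,0,0,0,0,0,0.67]]]}}

```text
t: 9.53
tcp_pos: [0.642, 0.0, 0.1575]
tcp_rot: [180.0, -0.1, -55.7]
force: [-2.3, -1.8, 6.3]
opening: 0.097
finger_force: 30.0
```

```bash
python3 s.py
```

```text
9.5333 [0.642  0.     0.1575] [ 1.7997e+02 -9.0000e-02 -5.5680e+01] op 0.097 j6 135.82 F [-2.34 -1.76  6.34] T [-0.223  0.679  0.21 ] e6 1.172
```

Emit:
{"api": "play_rows", "payload": {"plan": [[[-0.6,0,0,0,0,0,0],[-0.1,0,0,0,0,0,0],[-0.1,0,0,0,0,0,0],[-0.1,0,0,0,0,0,0],[-0.1,0,0,-3,0,0,0],[-0.1,0,0,-6.5,0,0,0],[-0.1,0,0,-10,0,0,0],[-0.1,0,0,-10,0,0,0],[-0.1,0,0,-10,0,0,0]]]}}

```text
t: 10.28
tcp_pos: [0.6434, 0.0008, 0.2592]
tcp_rot: [-179.8, -0.2, -55.5]
force: [0.9, -0.5, 0.2]
opening: 0.448
finger_force: 0.0
```

```bash
python3 f.py a; python3 f.py c|tail -1
```

```text
10.2833 [0.6434 0.0008 0.2592] [-179.77   -0.22  -55.46] op 0.448 j6 135.61 F [ 0.93 -0.52  0.21] T [ 0.078  0.141 -0.013] e6 -0.001
(array([6.41936404e-01, 5.27882206e-04]), np.float64(125.01512300132613), array([32.65359476, 12.81919935])) (np.float64(-67.03028912681219), np.int64(427))
need tool x,y,z cm -0.18 0.23 10.616491790373958
need tool x,y,z cm -15.56 9.9 10.385281392840447
```

Emit:
{"api": "play_rows", "payload": {"plan": [[[-0.1,-1.5,1,0,0,0,-0.12],[-0.1,-3,2,0,0,0,-0.24],[-0.1,-4.5,3,0,0,0,-0.36],[-0.1,-6,4,0,0,0,-0.48],[-0.1,-7.5,5,0,0,0,-0.6],[-0.1,-9,6,0,0,0,-0.72],[-0.1,-10.5,7,0,0,0,-0.84],[-0.1,-12,8,0,0,0,-0.96],[-0.1,-13.5,9,0,0,0,-1.08],[-0.1,-15,9.9,0,0,0,-1.2],[-0.1,-15.6,9.9,0,0,0,-1.32],[-0.1,-15.6,9.9,0,0,0,-1.44]]]}}

```text
t: 11.38
tcp_pos: [0.4696, 0.0744, 0.2547]
tcp_rot: [-179.9, 0.2, 27.4]
force: [-0.5, 0.0, -0.5]
opening: 0.45
finger_force: 0.0
```

Emit:
{"api": "play_rows", "payload": {"plan": [[[-0.1,0,0,1,0,0,-0.12],[-0.1,0,0,2,0,0,-0.24],[-0.1,0,0,3,0,0,-0.33],[-0.1,0,0,4,0,0,-0.33],[-0.1,0,0,4,0,0,-0.33],[-0.1,0,0,4,0,0,-0.33]]]}}

```text
t: 11.88
tcp_pos: [0.4711, 0.0734, 0.2151]
tcp_rot: [-179.9, 0.1, 45.8]
force: [0.4, 0.0, 0.8]
opening: 0.451
finger_force: 0.0
```

```bash
python3 f.py c
```

```text
11.8833 [0.4711 0.0734 0.2151] [-1.7985e+02  1.2000e-01  4.5780e+01] op 0.451 j6 39.63 F [0.37 0.04 0.76] T [-0.056  0.103  0.018] e6 -0.018
(array([0.47323639, 0.07524632]), np.float64(45.69423882839439), array([34.15496626, 13.46932991])) (np.float64(142.28912225816276), np.int64(484))
need tool x,y,z cm 0.07 0.13 6.2096956585535406
```

Emit:
{"api": "play_rows", "payload": {"plan": [[[-0.1,0.1,0.1,1.5,0,0,0],[-0.1,0.1,0.1,4.5,0,0,0],[-0.1,0.1,0.1,6.1,0,0,0],[-0.1,0.1,0.1,6.1,0,0,0],[-0.7,0.1,0.1,6.1,0,0,0],[-1,0.1,0.1,6.1,0,0,0],[-1,0.1,0.1,6.1,0,0,0],[-1,0.1,0.1,6.1,0,0,0],[-1,0.1,0.1,6.1,0,0,0],[-1,0.1,0.1,6.1,0,0,0],[-1,0.1,0.1,6.1,0,0,0],[-1,0.1,0.1,6.1,0,0,0]]]}}

```text
t: 12.93
tcp_pos: [0.4733, 0.074, 0.1563]
tcp_rot: [-180.0, -0.1, 45.9]
force: [-2.4, 2.2, 4.7]
opening: 0.091
finger_force: 30.0
```

Emit:
{"api": "play_rows", "payload": {"plan": [[[-1,0,0,0,0,0,0.1],[-1,0,0,0,0,0,0.2],[-1,0,0,0,0,0,0.3],[-1,0,0,0,0,0,0.4],[-1,0,0,0,0,0,0.5],[-1,0,0,0,0,0,0.58],[-1,0,0,0,0,0,0.58],[-1,0,0,0,0,0,0.58]]]}}

```text
t: 13.6
tcp_pos: [0.4735, 0.0736, 0.1563]
tcp_rot: [-180.0, -0.0, 12.8]
force: [-2.1, 0.9, 5.5]
opening: 0.092
finger_force: 30.0
```

Emit:
{"api": "play_rows", "payload": {"plan": [[[-0.6,0,0,0,0,0,0],[-0.1,0,0,0,0,0,0],[-0.1,0,0,0,0,0,0],[-0.1,0,0,0,0,0,0],[-0.1,0,0,-3,0,0,0],[-0.1,0,0,-6.5,0,0,0],[-0.1,0,0,-10,0,0,0],[-0.1,0,0,-10,0,0,0],[-0.1,0,0,-10,0,0,0]]]}}

```text
t: 14.35
tcp_pos: [0.4748, 0.0732, 0.2574]
tcp_rot: [179.9, -0.3, 12.7]
force: [-0.6, -0.2, -0.4]
opening: 0.451
finger_force: 0.0
```

```bash
python3 f.py c; python3 f.py b|tail -1
```

```text
14.35 [0.4748 0.0732 0.2574] [179.92  -0.27  12.73] op 0.451 j6 72.71 F [-0.6  -0.24 -0.43] T [-0.024  0.132 -0.002] e6 0.0
(array([0.47347773, 0.07453593]), np.float64(12.71235477328193), array([33.59719553, 13.16365705])) (np.float64(111.00698145164684), np.int64(504))
need tool x,y,z cm -0.23 -0.03 10.440272848015233
need tool x,y,z cm 12.71 -2.04 10.256046960994366
```

Emit:
{"api": "play_rows", "payload": {"plan": [[[-0.1,3,-0.5,0,0,0,-0.03],[-0.1,6,-1,1,0,0,-0.06],[-0.1,9.5,-1.5,2,0,0,-0.1],[-0.1,12.7,-2,3,0,0,-0.1],[-0.1,12.7,-2,4,0,0,-0.1],[-0.1,12.7,-2,4,0,0,-0.1],[-0.1,12.7,-2,4,0,0,-0.1]]]}}

```text
t: 15.03
tcp_pos: [0.591, 0.1206, 0.2129]
tcp_rot: [-179.9, 0.3, 18.4]
force: [-0.3, -0.2, -0.6]
opening: 0.453
finger_force: 0.0
```

```bash
python3 f.py b
```

```text
15.0333 [0.591  0.1206 0.2129] [-179.91    0.32   18.45] op 0.453 j6 72.51 F [-0.27 -0.17 -0.6 ] T [-0.028  0.193  0.011] e6 0.005
(array([0.59434443, 0.12279695]), np.float64(18.321281887696557), array([33.22320011, 13.29857017])) (np.float64(37.47320866986515), np.int64(502))
need tool x,y,z cm 0.21 0.01 5.9878246738339636
```

Emit:
{"api": "play_rows", "payload": {"plan": [[[-0.1,0.2,0,1.5,0,0,0],[-0.1,0.2,0,4.5,0,0,0],[-0.1,0.2,0,6,0,0,0],[-0.1,0.2,0,6,0,0,0],[-0.7,0.2,0,6,0,0,0],[-1,0.2,0,6,0,0,0],[-1,0.2,0,6,0,0,0],[-1,0.2,0,6,0,0,0],[-1,0.2,0,6,0,0,0],[-1,0.2,0,6,0,0,0],[-1,0.2,0,6,0,0,0],[-1,0.2,0,6,0,0,0]]]}}

```text
t: 16.08
tcp_pos: [0.5951, 0.122, 0.1565]
tcp_rot: [-180.0, -0.1, 18.5]
force: [-1.6, 2.2, 5.8]
opening: 0.096
finger_force: 30.0
```

Emit:
{"api": "play_rows", "payload": {"plan": [[[-1,0,0,0,0,0,0.1],[-1,0,0,0,0,0,0.2],[-1,0,0,0,0,0,0.3],[-1,0,0,0,0,0,0.4],[-1,0,0,0,0,0,0.5],[-1,0,0,0,0,0,0.6],[-1,0,0,0,0,0,0.7],[-1,0,0,0,0,0,0.76],[-1,0,0,0,0,0,0.76],[-1,0,0,0,0,0,0.76]]]}}

```text
t: 16.92
tcp_pos: [0.595, 0.1208, 0.1564]
tcp_rot: [180.0, -0.1, -25.1]
force: [-1.1, -0.0, 5.7]
opening: 0.096
finger_force: 30.0
```

Emit:
{"api": "play_rows", "payload": {"plan": [[[-0.6,0,0,0,0,0,0],[-0.1,0,0,0,0,0,0],[-0.1,0,0,0,0,0,0],[-0.1,0,0,0,0,0,0],[-0.1,0,0,-3,0,0,0],[-0.1,0,0,-6.5,0,0,0],[-0.1,0,0,-10,0,0,0],[-0.1,0,0,-10,0,0,0],[-0.1,0,0,-10,0,0,0]]]}}

```text
t: 17.67
tcp_pos: [0.5962, 0.1215, 0.258]
tcp_rot: [-179.9, -0.3, -25.1]
force: [-0.2, 0.3, -0.4]
opening: 0.448
finger_force: 0.0
```

```bash
python3 f.py b; python3 f.py d|tail -1
```

```text
17.6667 [0.5962 0.1215 0.258 ] [-179.87   -0.28  -25.11] op 0.448 j6 116.13 F [-0.24  0.3  -0.36] T [-0.009  0.211  0.025] e6 -0.0
(array([0.59406377, 0.12190988]), np.float64(154.07640968500607), array([33.62110431, 13.0846158 ])) (np.float64(-4.580544929600441), np.int64(447))
need tool x,y,z cm -0.28 0.16 10.496586075261114
need tool x,y,z cm 0.4 18.47 10.27834933921659h.py:36: RuntimeWarning: Mean of empty slice.
  k=m&(r>22)&(r<36); return np.degrees(np.arctan2(Y[k].mean(),X[k].mean())),k.sum()
  ret = ret.dtype.type(ret / rcount)
```

Emit:
{"api": "play_rows", "payload": {"plan": [[[-0.1,0.1,2.5,0,0,0,-0.1],[-0.1,0.1,5.5,0,0,0,-0.2],[-0.1,0.2,9,0,0,0,-0.3],[-0.1,0.2,12,1,0,0,-0.4],[-0.1,0.3,15,2,0,0,-0.5],[-0.1,0.4,18,3,0,0,-0.6],[-0.1,0.4,18.5,4,0,0,-0.695],[-0.1,0.4,18.5,4,0,0,-0.695],[-0.1,0.4,18.5,4,0,0,-0.695]]]}}

```text
t: 18.52
tcp_pos: [0.5188, -0.0477, 0.2138]
tcp_rot: [-179.9, 0.2, 14.5]
force: [1.1, -0.6, 0.4]
opening: 0.453
finger_force: 0.0
```

```bash
python3 f.py d
```

```text
18.5167 [ 0.5188 -0.0477  0.2138] [-179.86    0.18   14.47] op 0.453 j6 57.98 F [ 1.1  -0.57  0.38] T [0.007 0.162 0.032] e6 -0.388
(array([ 0.52152088, -0.04617503]), np.float64(14.623180530376146), array([33.46976555, 13.48907177])) (np.float64(-138.6011354835464), np.int64(399))
need tool x,y,z cm 0.15 0.02 6.080013881412672
```

Emit:
{"api": "play_rows", "payload": {"plan": [[[-0.1,0.2,0,1.5,0,0,0],[-0.1,0.2,0,4.5,0,0,0],[-0.1,0.2,0,6,0,0,0],[-0.1,0.2,0,6,0,0,0],[-0.7,0.2,0,6,0,0,0],[-1,0.2,0,6,0,0,0],[-1,0.2,0,6,0,0,0],[-1,0.2,0,6,0,0,0],[-1,0.2,0,6,0,0,0],[-1,0.2,0,6,0,0,0],[-1,0.2,0,6,0,0,0],[-1,0.2,0,6,0,0,0]]]}}

```text
t: 19.57
tcp_pos: [0.5223, -0.047, 0.1563]
tcp_rot: [-180.0, -0.1, 14.7]
force: [-0.3, 2.8, 5.5]
opening: 0.093
finger_force: 30.0
```

Emit:
{"api": "play_rows", "payload": {"plan": [[[-1,0,0,0,0,0,0.1],[-1,0,0,0,0,0,0.2],[-1,0,0,0,0,0,0.3],[-1,0,0,0,0,0,0.4],[-1,0,0,0,0,0,0.5],[-1,0,0,0,0,0,0.6],[-1,0,0,0,0,0,0.7],[-1,0,0,0,0,0,0.76],[-1,0,0,0,0,0,0.76],[-1,0,0,0,0,0,0.76]]]}}

```text
t: 20.4
tcp_pos: [0.5221, -0.0481, 0.1563]
tcp_rot: [179.9, -0.1, -28.8]
force: [-0.6, -0.6, 5.7]
opening: 0.098
finger_force: 30.0
```

Emit:
{"api": "play_rows", "payload": {"plan": [[[-0.6,0,0,0,0,0,0],[-0.1,0,0,0,0,0,0],[-0.1,0,0,0,0,0,0],[-0.1,0,0,0,0,0,0],[-0.1,0,0,-3,0,0,0],[-0.1,0,0,-6.5,0,0,0],[-0.1,0,0,-10,0,0,0],[-0.1,0,0,-14,0,0,0],[-0.1,0,0,-18,0,0,0],[-0.1,0,0,-18,0,0,0],[-0.1,0,0,-18,0,0,0]]]}}

```text
t: 21.32
tcp_pos: [0.5231, -0.0476, 0.338]
tcp_rot: [-179.9, -0.3, -28.8]
force: [-1.1, 0.7, -1.0]
opening: 0.447
finger_force: 0.0
```

```bash
python3 f.py d; python3 - <<'E'
from h import *
p,K,E=cam("wrist"); save("pics/w9.png",p)
print({k:tab(p,K,E,S[k]) for k in S})
E
```

```text
21.3167 [ 0.5231 -0.0476  0.338 ] [-179.94   -0.32  -28.83] op 0.447 j6 101.45 F [-1.08  0.72 -0.99] T [0.079 0.124 0.026] e6 -0.0
(array([ 0.52147912, -0.0473228 ]), np.float64(150.7105306700857), array([32.20845497, 12.91394832])) (np.float64(178.56515927748185), np.int64(433))
need tool x,y,z cm -0.25 0.12 18.499083196543715
{'a': (np.float64(-68.02235867596679), np.int64(436)), 'b': (np.float64(-6.033136785627717), np.int64(495)), 'c': (np.float64(nan), np.int64(0)), 'd': (np.float64(178.53933248795036), np.int64(438))}h.py:36: RuntimeWarning: Mean of empty slice.
  k=m&(r>22)&(r<36); return np.degrees(np.arctan2(Y[k].mean(),X[k].mean())),k.sum()
  ret = ret.dtype.type(ret / rcount)
```

View pics/w9.png

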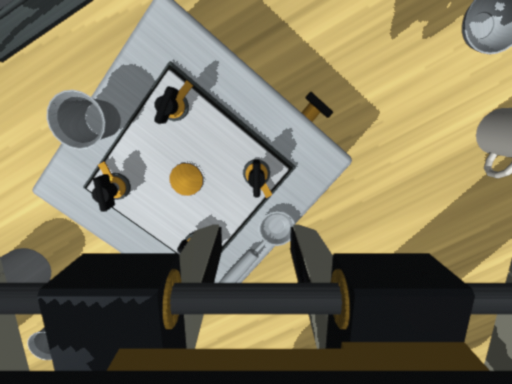

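The picture shows tabs a (184,88), b (104,168) and d (265,188) turned clockwise, with c hidden by the gripper. The tumbler and spoon are undisturbed. Tab d went from -139° to 178.5°, about 43°. All four tabs have now turned 42–47°, and the gripper is clear of everything.

```bash
python3 -c "
from bench import manip
print(manip.finish_job())"
```

```text
the job is handed in; nothing more can be done
None
```

The job is handed in: both loose screws were turned until the gasket bit, then all four were tightened in cross order (a, c, b, d). By camera, each tab turned about 42–47° from its start, with the gripper released and clear of everything; finishing took about 21 s of the 69 s, and the hand-in returned no verdict.

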